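# Stow the vacuum wand and slide its tray home

### The arm

A 6-joint arm with a two-finger parallel gripper is mounted at the origin on the work surface. World frame = base frame: x ahead of the robot, y to its left, z up, the work surface at z = 0. Lengths are in m, angles in degrees, forces in N, time in s.
With the tool pointing down it reaches from about 0.25 to 0.725 m from the base axis. Payload 9.7 kg.
Tool frame: the origin (TCP) lies at the very end of the fingers, on their centre line; the grasp point (between the pads) lies 19 mm behind it; z points along the fingers, y is the direction in which the jaws open and shut (so a half turn about z gives the same grasp; the last joint's range is limited). The gripper opens to 85 mm and grips with 20 to 120 N. Pads are 22 mm wide; open, the fingers measure 114 mm over their backs; the gripper's body (76 mm by 85 mm) begins 54 mm behind the grasp point. The pads swing forward as they close: fully open they stand 13 mm farther back than shut.
Start: joints at [-65.947, 4.979, 10.078, 95.1, 0, 90], TCP at [0.224, -0.502, 0.231] pointing down, gripper open.
Joint ranges: [-179.16, 179.16], [-48.56, 103.87], [-65.8, 70.77], [-126.05, 130.52], [-82.76, 87.17], [-180, 180]. Speed limits (degrees/s): [127.2, 127.2, 147.25, 180, 180, 180].

### API

Orientations are given as [roll, pitch, yaw] about the fixed x, y, z axes, in that order (R = Rz(yaw) Ry(pitch) Rx(roll)).
In Python, from workcell import bot gives the robot as it stands.
- The arm moves only by the shell command python3 -m pendant 'ROWS' [FORCE]. ROWS is JSON, a list that holds one entry, the list of rows, each a list of 7 numbers: the shift along the tool's x, y, z in cm, then the turn, a rotation vector about the tool's x, y, z in rad, then the opening in per cent of the stroke, from 0 (shut) to 100 (fully open). In form: [[[dx, dy, dz, ax, ay, az, gripper], ...]]. A call has 1 to 5 rows; each row shifts and turns the pose as measured when the row begins, along the tool's axes as they then stand; what a row does not reach is not made up. A row lasts 1/12 s, in which the tool goes at most 41.7 mm and 7.16 degrees, less where a joint would pass 70% of its speed; a pose out of reach is approached as far as the arm can. A call with a gripper value outside its range is refused whole. The fingers move at their own pace and stop on an object; FORCE is the grip in N (left out, the last holds). Time passes only in rows, so rows that do not move let the fingers close. It gives the time, the measured TCP pose, the force and the opening at its end, in the units of the state.
- bot.get_obs(): the state, without advancing time (a new reading comes with each control period).
- bot.camera(name): name is "side" or "top" or "wrist"; returns the picture (400x640x3 uint8, red, green, blue); there is no depth.
- bot.get_calibration(name): a dict with "intrinsics" (3x3 intrinsics, pixels), "pose" (4x4, takes a point from camera to world coordinates); the wrist camera has in their place "T_tool_cam" (4x4, takes a point from camera to tool coordinates, whose origin is the TCP and whose axes are the flange's). Camera axes: x right, y down, z forward; pixel columns grow to the right and rows downward; lengths in m; the calibration is good to about 2 mm. A picture is of the moment at which its call begins: read the wrist's pose just before it. get_calibration takes no time and is no camera call.
- bot.job_done(): hands the job in, once; it reports no verdict.
Trained networks look in the newest picture that a camera, given by its name, has taken for a name from the list of things; names that differ only in an ending like _2 or _b are one class to them, and where a whole thing is asked for, a point or a joint stands for the part that bears it (a point fixed in the world has none). Each returns a list of dicts, best first, with "confidence" (0 to 1); they miss things now and then, are a little off and sometimes report something else, mostly with a low value. They report only what shows in the picture. A call takes as long as a camera call.
- bot.masks_of(camera, thing): "pixels" (400x640 bool, what is visible of it) and "extent" ([left, top, right, bottom] in pixels, round what is visible of it).
- bot.mark_of(camera, thing): "uv" ([column, row] in pixels: a listed point, or the origin of a listed thing).
The state is a dict: "time": time; "q": joint angles; "qd": joint speeds; "joint_efforts": joint torques, N m; "ee_pos": TCP position; "tcp_rot": TCP orientation; "wrist_force": force on the tool from outside, world axes, zero at the start; "torque": the same for the moment, N m; "opening": finger opening in m.
Only numpy, scipy, OpenCV 4.12 (cv2) and the standard library are available. Lean on these libraries where they do the work, as an engineer would, in place of code of your own. Each camera call takes 0.05 s, during which the arm holds its last target. There are 200 camera calls.

### The job

Put the loose vacuum wand away on the pull-out tray: lay it across both clips and press it straight down past their sprung jaws until it is fully down in both and the jaws have closed over it. Then push the tray in under the wire shelf until it clicks fully home, and leave everything there. Do not slam the wand or the tray, and do not disturb the plant, the bottle or the tin.

Things in the scene. Friction and masses are not known exactly. Their poses are not given: they have to be found in the camera images.
- wand: Vacuum-cleaner wand, 0.18 to 0.37 kg, 300 mm long, at first loose on the worktop, pointing away from the robot within 30 degrees. Bare 32 mm aluminium tube over the middle 210 mm, a 44 mm square dark grey moulding near each end on which it lies flat, so its axis is 22 mm up and the tube 6 mm clear. Origin on the axis at mid-length (about the centre of mass); own x along the tube.
- wand_socket (a point): End face of the wand's socket end, on its axis, 150 mm from the middle (wand's +x): grey moulding 45 mm long with a small black button. The other end has a 25 mm long moulding, then a 28 mm diameter spigot 20 mm long. Either end may go left.
- unit: Low pull-out unit fixed on the worktop: white sheet base 410 mm wide (y), 355 mm deep (x), two runners; over its back part a black wire shelf, 162 mm up, its front wire 232 mm behind this origin, a small white pot on it. Origin on the worktop under the middle of the tray's front face when fully out; x points back along the slide, away from the robot; z up.
- tray_front (a point): Middle of the outer face of the tray's white front panel, 35 mm up; moves with the tray. x points into the tray, the way to push it. Panel upright, 360 mm wide, 14 mm thick, 20 to 50 mm above the worktop (to 68 mm beyond 60 mm either side of the middle: a hand notch between). Plywood tray floor 30 mm above the worktop, 200 mm deep, lips 16 mm; two small black nozzles fixed at its back.
- cradle (a point): Where the middle of the wand's axis sits when stowed: midway between the two clips, 100 mm behind the tray's front face, 72 mm above the worktop (42 mm above the tray floor). Moves with the tray; y runs along the stowed wand, x as the tray's. The clips leave 98 mm free between them. The mouldings do not fit in them: the wand's middle must lie within 30 mm of this point along y.
- clip_left_seat (a point): Seat of the clip on the cradle's +y side: the stowed wand's axis passes here, 62 mm from the cradle along y; axes as the cradle's. The clip is 22 mm wide along the wand (foot 26 mm), a fork open upwards: saddle below, fixed dark grey prong on the robot's side, black sprung jaw on the far side, both flared outwards at the top (33 to 37 mm above this point).
- clip_right_seat (a point): The same for the like clip on the cradle's -y side. A jaw's round nose narrows the mouth to 26 mm. Coming straight down, the tube's axis is about 27 mm above this seat when it meets the noses and 15 mm above at their widest opening; below that they close over it and draw it down. Both jaws together need about 12 to 20 N of push.
- tray (a joint): How far the tray is pushed in, m: 0 fully out, 0.130 fully home against its stop; starts at 0 to 0.02. About 2 N of friction; a sprung ball catch over the last 13 mm adds about 3 N up to 0.124, then draws the tray home and holds it.
- jaw_left (a joint): Opening angle of the +y clip's sprung jaw, rad: 0 closed (also over a seated wand), about 0.13 as the wand passes, 0.55 at most. It swings away from the robot.
- jaw_right (a joint): The same for the -y clip's jaw.
- plant: Succulent in a woven pot, 92 mm diameter, 90 mm high (leaves to 170 mm), loose bystander. Origin at the centre of its underside, z up.
- detergent: White detergent bottle, 72 mm diameter, 190 mm high, loose bystander. Origin at the centre of its underside, z up.
- stain_tin: Low white tin with a steel cap, 74 mm diameter, 75 mm high, loose bystander. Origin at the centre of its underside, z up.

How it is judged:
By the outcome, as a careful person would: the job done as asked, in the order asked, and still so for the second after the job is handed in, with the robot touching nothing.
It also fails if it takes over 56 s, if anything falls off the work surface, if the arm or the gripper's body presses on something with over 40 N, if the wrist force passes 120 N, or if a joint passes its speed limit or range.

## Working session

There is one attempt and no reset: what is moved stays moved. The work goes in short steps, Python scripts to look and compute and a shell command to move; the robot and the scene stay as the last step left them, time stands still between calls to the robot, and variables do not carry over. Pictures are saved under pics/ and viewed, about 8 in all and at most 12, crops included, and the job is handed in when it is done.

```bash
mkdir -p pics; ls; cat > h.py <<'E'
import numpy as np, cv2
from workcell import bot
from scipy.spatial.transform import Rotation as R
def cam(name):
    c=bot.get_calibration(name); K=np.array(c['intrinsics'])
    if 'pose' in c: T=np.array(c['pose'])
    else:
        o=bot.get_obs(); T=np.eye(4); T[:3,:3]=R.from_euler('xyz',o['tcp_rot'],degrees=True).as_matrix(); T[:3,3]=o['ee_pos']; T=T@np.array(c['T_tool_cam'])
    return K,T
def ray(K,T,uv,z):
    d=T[:3,:3]@np.linalg.solve(K,[uv[0],uv[1],1]); p=T[:3,3]; return p+d*(z-p[2])/d[2]
def proj(K,T,p):
    q=T[:3,:3].T@(np.array(p)-T[:3,3]); q=K@q; return q[:2]/q[2]
def save(name,fn):
    im=bot.camera(name); cv2.imwrite(fn,im[:,:,::-1]); return im
E
cat > a.py <<'E'
from h import *
print({k:np.round(v,3).tolist() if not isinstance(v,dict) else v for k,v in bot.get_obs().items()})
a=save('top','pics/a.png'); b=save('side','pics/b.png'); cv2.imwrite('pics/ab.png',np.vstack([a,b])[:,:,::-1][:, :])
Z=dict(wand=.022,wand_socket=.022,unit=0,tray_front=.035,cradle=.072,clip_left_seat=.072,clip_right_seat=.072,plant=0,detergent=0,stain_tin=0)
for c in ('top','side'):
    K,T=cam(c); print(c,T[:3,3].round(3))
    for t,z in Z.items():
        for m in bot.mark_of(c,t)[:2]: print(t,np.round(m['uv'],1),round(m['confidence'],2),ray(K,T,m['uv'],z).round(4))
print(bot.get_calibration('wrist'))
E
python3 a.py
```

```text
pics
{'time': 0.0, 'q': [-65.946, 5.011, 10.033, 95.099, -0.001, 89.999], 'qd': [0.031, 0.043, -0.054, 0.033, 0.059, 0.018], 'joint_efforts': [-0.001, -52.039, 46.481, 0.016, -0.0, 0.0], 'ee_pos': [0.224, -0.502, 0.231], 'tcp_rot': [-179.923, 0.001, 24.055], 'wrist_force': [-0.572, 0.298, 0.156], 'torque': [0.009, 0.026, -0.054], 'opening': 0.086}
top [0.372 0.029 1.613]
wand [426.5 233.1] 0.8 [ 0.4798 -0.3338  0.022 ]
wand_socket [443.5 189.5] 0.64 [ 0.631  -0.4029  0.022 ]
unit [297.8 241.2] 0.8 [0.4662 0.114  0.    ]
tray_front [298.7 241.1] 0.61 [0.4644 0.1091 0.035 ]
cradle [300.2 212.1] 0.6 [0.56   0.0999 0.072 ]
clip_left_seat [280.8 207.7] 0.91 [0.577  0.1653 0.072 ]
clip_left_seat [401.8 165.3] 0.53 [ 0.7112 -0.2523  0.072 ]
clip_right_seat [321.5 210.9] 0.76 [0.5619 0.0277 0.072 ]
plant [399.8 164.9] 0.97 [ 0.7288 -0.2584  0.    ]
stain_tin [172.1 252.2] 0.7 [0.4406 0.5556 0.    ]
side [-0.277  1.1    0.812]
wand [410.5 187.6] 0.65 [ 0.4863 -0.3584  0.022 ]
wand_socket [386.6 175.9] 0.59 [ 0.6137 -0.395   0.022 ]
unit [343.3 247.5] 0.69 [0.4635 0.0946 0.    ]
tray_front [33
[... 340 characters left out ...]
  0.5587 -0.    ]
plant [344.2 186.8] 0.69 [ 0.7161 -0.2528  0.    ]
detergent [418.1 174.1] 0.7 [ 0.5452 -0.5275  0.    ]
stain_tin [231.9 332.2] 0.68 [0.4558 0.5568 0.    ]
{'intrinsics': array([[344.55044783,   0.        , 318.7902308 ],
       [  0.        , 344.55044783, 198.07098847],
       [  0.        ,   0.        ,   1.        ]]), 'T_tool_cam': array([[-1.58338897e-04, -9.49738635e-01, -3.13043927e-01,
         7.92545474e-02],
       [ 9.99999805e-01, -3.39620461e-04,  5.24564742e-04,
         1.82766575e-04],
       [-6.04515525e-04, -3.13043782e-01,  9.49738503e-01,
        -1.43080014e-01],
       [ 0.00000000e+00,  0.00000000e+00,  0.00000000e+00,
         1.00000000e+00]])}
```

```bash
python3 -c "
import cv2,numpy as np
a=cv2.imread('pics/a.png')[110:310,140:540];b=cv2.imread('pics/b.png')[100:400,180:500]
cv2.imwrite('pics/c1.png',cv2.resize(a,None,fx=2,fy=2,interpolation=2)); cv2.imwrite('pics/c2.png',cv2.resize(b,None,fx=2,fy=2,interpolation=2))"
```

```text
(no output)
```

View pics/c1.png

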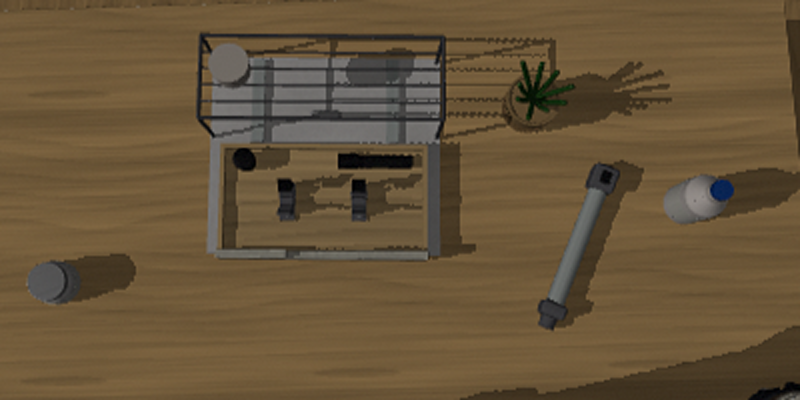

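View pics/c2.png

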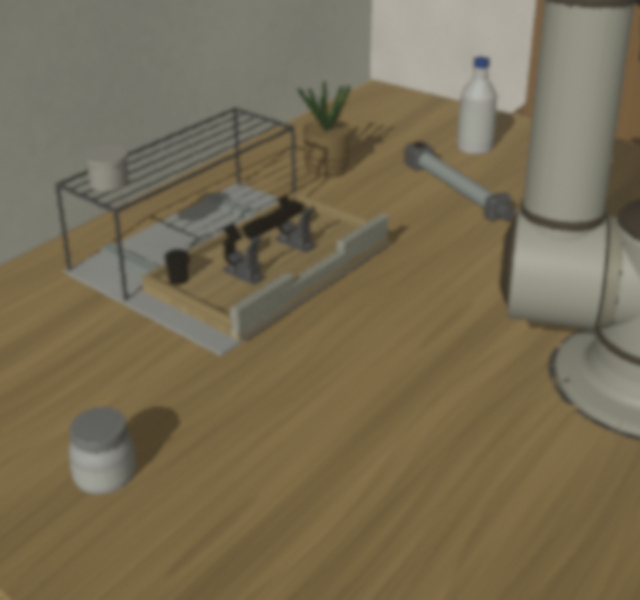

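The top view shows the wand running from its spigot at about (414,270) to its socket at (441,197). The unit is turned by about -1.6°, the plant is at (408,162) and the bottle at (485,207). I'll move above the wand and look from there.

```bash
cat > plan.py <<'E'
import sys
from h import *
# plan.py x y z yaw [step_cm] : rows (tool-down target) in tool axes, 5 per line
x,y,z,yaw=map(float,sys.argv[1:5]); st=float(sys.argv[5]) if len(sys.argv)>5 else 4.0
o=bot.get_obs(); M=R.from_euler('xyz',o['tcp_rot'],degrees=True); p=np.array(o['ee_pos'])
G=R.from_euler('xyz',[180,0,yaw],degrees=True); rv=(M.inv()*G).as_rotvec()
d=np.array([x,y,z])-p; n=int(max(np.ceil(np.linalg.norm(d)*100/st),np.ceil(np.linalg.norm(rv)/.12),1))
print('now',p.round(4),np.round(o['tcp_rot'],2),'d',d.round(4),'n',n)
out=[]
for i in range(n):
    s=M.inv().apply(d/n)*100; out.append([round(float(v),2) for v in s]+[round(float(v),3) for v in rv/n]); M=M*R.from_rotvec(rv/n)
for i in range(0,n,5): print(out[i:i+5])
E
cat > wm.py <<'E'
from h import *
save('top','pics/t.png')
m=bot.masks_of('top','wand')[0]; K,T=cam('top'); print(m['confidence'],m['extent'])
v,u=np.nonzero(m['pixels']); P=np.array([ray(K,T,(a,b),.03) for a,b in zip(u,v)])[:,:2]
c=P.mean(0); _,_,V=np.linalg.svd(P-c); s=(P-c)@V[0]; print('mid',c+V[0]*(s.max()+s.min())/2,'len',np.ptp(s),'yaw',np.degrees(np.arctan2(V[0][1],V[0][0])))
E
python3 wm.py; python3 plan.py .47 -.34 .26 -24.6
```

```text
0.72 [409.9, 194.4, 448.9, 269.4]
mid [ 0.48172683 -0.33760294] len 0.30254380324560104 yaw 155.42735039744267
now [ 0.2242 -0.5022  0.2313] [180.    -0.    24.05] d [0.2458 0.1622 0.0287] n 8
[[3.63, -0.6, -0.36, 0.0, -0.0, 0.106], [3.55, -0.98, -0.36, 0.0, -0.0, 0.106], [3.42, -1.35, -0.36, 0.0, -0.0, 0.106], [3.26, -1.71, -0.36, 0.0, -0.0, 0.106], [3.06, -2.04, -0.36, 0.0, -0.0, 0.106]]
[[2.83, -2.36, -0.36, 0.0, -0.0, 0.106], [2.56, -2.64, -0.36, 0.0, -0.0, 0.106], [2.27, -2.9, -0.36, 0.0, -0.0, 0.106]]
```

```bash
python3 -m pendant '[[[3.6,-0.6,-0.4,0,0,0.106,100],[3.5,-1,-0.4,0,0,0.106,100],[3.4,-1.3,-0.4,0,0,0.106,100],[3.3,-1.7,-0.4,0,0,0.106,100],[3.1,-2,-0.4,0,0,0.106,100]]]' 60; python3 -m pendant '[[[2.8,-2.4,-0.3,0,0,0.106,100],[2.6,-2.6,-0.3,0,0,0.106,100],[2.3,-2.9,-0.3,0,0,0.106,100],[0,0,0,0,0,0,100]]]'
cat > ww.py <<'E'
from h import *
import sys
o=bot.get_obs(); print(np.round(o['ee_pos'],4),np.round(o['tcp_rot'],2))
im=save('wrist',sys.argv[1]); K,T=cam('wrist')
m=bot.masks_of('wrist','wand')[0]; print(m['confidence'],m['extent'])
v,u=np.nonzero(m['pixels']); P=np.array([ray(K,T,(a,b),.03) for a,b in zip(u,v)])[:,:2]
c=P.mean(0); _,_,V=np.linalg.svd(P-c); s=(P-c)@V[0]; print('mid',c+V[0]*(s.max()+s.min())/2,'mean',c,'len',np.ptp(s),'yaw',np.degrees(np.arctan2(V[0][1],V[0][0])))
for t in ('wand','wand_socket'):
  for k in bot.mark_of('wrist',t)[:2]: print(t,np.round(k['uv']),round(k['confidence'],2),ray(K,T,k['uv'],.022).round(4))
E
python3 ww.py pics/w1.png; python3 plan.py .48 -.337 .1 -24.6
```

```text
time: 1.62
ee_pos: [0.3775, -0.4027, 0.2506]
tcp_rot: [180.0, 0.1, -7.9]
wrist_force: [-0.1, -1.3, 0.3]
opening: 0.0852
time: 1.95
ee_pos: [0.4804, -0.338, 0.2604]
tcp_rot: [-180.0, -0.0, -27.4]
wrist_force: [0.9, -0.6, -0.9]
opening: 0.0853
[ 0.4804 -0.338   0.2604] [-1.7999e+02 -2.0000e-02 -2.7380e+01]
0.73 [288.3, 3.3, 341.0, 282.5]
mid [ 0.47942948 -0.33917175] mean [ 0.50098123 -0.34873365] len 0.305369371286664 yaw 156.0745122542211
wand [318. 158.] 0.56 [ 0.4803 -0.3402  0.022 ]
wand_socket [308.  11.] 0.65 [ 0.6153 -0.3987  0.022 ]
now [ 0.4755 -0.3416  0.2605] [ 1.7992e+02  4.0000e-02 -2.7030e+01] d [ 0.0045  0.0046 -0.1605] n 5
[[0.04, -0.13, 3.21, 0.0, 0.0, -0.008], [0.04, -0.13, 3.21, 0.0, 0.0, -0.008], [0.04, -0.13, 3.21, 0.0, 0.0, -0.008], [0.04, -0.12, 3.21, 0.0, 0.0, -0.008], [0.04, -0.12, 3.21, 0.0, 0.0, -0.008]]
```

View pics/w1.png

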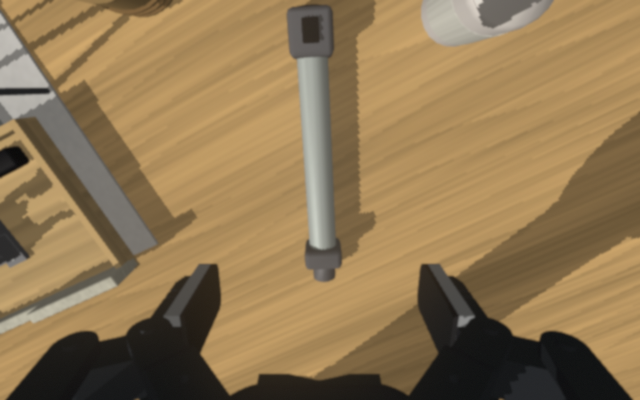

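The wrist view shows the wand from its socket at (310,30) to its spigot at (323,275). It is centred between the fingers and turned about 3° from the tool. I'll go down.

```bash
python3 -m pendant '[[[0.1,-0.1,3.5,0,0,-0.025,100],[0.1,-0.1,3.5,0,0,-0.025,100],[0,0,3.5,0,0,0,100],[0,0,3.5,0,0,0,100],[0,0,0,0,0,0,100]]]'; python3 -m pendant '[[[0,0,3,0,0,0,100],[0,0,2,0,0,0,100],[0,0,0,0,0,0,100],[0,0,0,0,0,0,100]]]';python3 plan.py .48 -.339 .006 -24.2 2
```

```text
time: 2.57
ee_pos: [0.473, -0.3468, 0.1189]
tcp_rot: [179.8, -0.3, -24.2]
wrist_force: [-0.9, 0.1, -0.8]
opening: 0.0855
time: 2.9
ee_pos: [0.4697, -0.3511, 0.0729]
tcp_rot: [179.7, -0.5, -24.4]
wrist_force: [0.3, 0.4, 0.1]
opening: 0.0852
now [ 0.4697 -0.3511  0.0729] [179.72  -0.48 -24.41] d [ 0.0103  0.0121 -0.0669] n 4
[[0.1, -0.39, 1.67, 0.001, -0.002, -0.001], [0.1, -0.39, 1.67, 0.001, -0.002, -0.001], [0.1, -0.38, 1.67, 0.001, -0.002, -0.001], [0.11, -0.38, 1.67, 0.001, -0.002, -0.001]]
```

```bash
python3 -m pendant '[[[0.2,-0.6,0,0.004,-0.008,0,100],[0.1,-0.5,1.5,0,0,0,100],[0.1,-0.3,1.5,0,0,0,100],[0,0,1.2,0,0,0,100],[0,0,0,0,0,0,100]]]';python3 plan.py .48 -.339 .006 -24.2 2
```

```text
time: 3.32
ee_pos: [0.4833, -0.3434, 0.0401]
tcp_rot: [179.9, -0.7, -24.5]
wrist_force: [0.8, 0.3, -0.9]
opening: 0.0856
now [ 0.4833 -0.3434  0.0401] [179.85  -0.69 -24.51] d [-0.0033  0.0044 -0.0341] n 2
[[-0.26, -0.14, 1.7, 0.001, -0.006, -0.003], [-0.25, -0.14, 1.7, 0.001, -0.006, -0.003]]
```

```bash
python3 -m pendant '[[[-0.2,-0.3,1.3,0,-0.01,0,100],[0,0,1.3,0,0,0,100],[0,0,0.7,0,0,0,100],[0,0,0,0,0,0,100]]]';python3 plan.py .48 -.339 .006 -24.2 2
```

```text
time: 3.65
ee_pos: [0.4833, -0.3399, 0.0051]
tcp_rot: [179.8, -0.1, -24.5]
wrist_force: [-0.4, -0.1, 0.2]
opening: 0.0857
now [ 0.4833 -0.3399  0.0051] [ 1.7984e+02 -1.1000e-01 -2.4480e+01] d [-0.0033  0.0009  0.0009] n 1
[[-0.34, 0.06, -0.09, 0.003, -0.002, -0.005]]
```

```bash
python3 -m pendant '[[[-0.3,0,0,0,0,0,30],[0,0,0,0,0,0,20],[0,0,0,0,0,0,20],[0,0,0,0,0,0,20],[0,0,0,0,0,0,20]]]' 60; python3 -m pendant '[[[0,0,0,0,0,0,20],[0,0,0,0,0,0,20],[0,0,0,0,0,0,20]]]'; python3 plan.py .48 -.339 .1 -24.2 2
```

```text
time: 4.07
ee_pos: [0.4802, -0.3386, 0.0056]
tcp_rot: [179.9, -0.1, -24.5]
wrist_force: [-0.6, 0.5, -2.8]
opening: 0.0302
time: 4.32
ee_pos: [0.4803, -0.3388, 0.006]
tcp_rot: [179.8, -0.1, -24.5]
wrist_force: [-0.9, -0.7, -3.0]
opening: 0.0303
now [ 0.4803 -0.3388  0.006 ] [ 1.7984e+02 -1.4000e-01 -2.4500e+01] d [-0.0003 -0.0002  0.094 ] n 5
[[0.0, 0.01, -1.88, 0.001, -0.0, -0.001], [0.0, 0.01, -1.88, 0.001, -0.0, -0.001], [-0.0, 0.01, -1.88, 0.001, -0.0, -0.001], [-0.0, 0.01, -1.88, 0.001, -0.0, -0.001], [-0.0, 0.01, -1.88, 0.001, -0.0, -0.001]]
```

```bash
python3 -m pendant '[[[0,0,-1.5,0,0,0,20],[0,0,-3,0,0,0,20],[0,0,-4,0,0,0,20],[0,0,-4,0,0,0,20],[0,0,-3,0,0,0,20]]]'; python3 -m pendant '[[[0,0,-3,0,0,0,20],[0,0,-2,0,0,0,20],[0,0,0,0,0,0,20],[0,0,0,0,0,0,20]]]'; python3 plan.py .47 -.20 .22 -24.4; python3 plan.py .47 .04 .22 -91.6
```

```text
time: 4.73
ee_pos: [0.4757, -0.3353, 0.1559]
tcp_rot: [-180.0, 0.9, -24.5]
wrist_force: [1.3, -0.7, -1.7]
opening: 0.0306
time: 5.07
ee_pos: [0.4778, -0.3367, 0.2157]
tcp_rot: [179.9, 0.3, -24.5]
wrist_force: [-0.4, 0.0, -2.6]
opening: 0.0305
now [ 0.4778 -0.3367  0.2157] [179.91   0.35 -24.51] d [-0.0078  0.1367  0.0043] n 4
[[-1.6, -3.03, -0.1, 0.0, 0.002, -0.0], [-1.59, -3.03, -0.1, 0.0, 0.002, -0.0], [-1.59, -3.03, -0.11, 0.0, 0.002, -0.0], [-1.59, -3.03, -0.11, 0.0, 0.002, -0.0]]
now [ 0.4778 -0.3367  0.2157] [179.91   0.35 -24.51] d [-0.0078  0.3767  0.0043] n 10
[[-1.63, -3.4, -0.04, 0.0, 0.0, 0.117], [-2.02, -3.18, -0.04, 0.0, 0.0, 0.117], [-2.38, -2.92, -0.04, 0.0, 0.0, 0.117], [-2.7, -2.63, -0.04, 0.0, 0.0, 0.117], [-2.99, -2.29, -0.04, 0.0, 0.0, 0.117]]
[[-3.24, -1.93, -0.04, 0.0, 0.0, 0.117], [-3.44, -1.54, -0.04, 0.0, 0.0, 0.117], [-3.6, -1.12, -0.04, 0.0, 0.0, 0.117], [-3.7, -0.7, -0.04, 0.0, 0.0, 0.117], [-3.76, -0.26, -0.04, 0.0, 0.0, 0.117]]
```

```bash
python3 -m pendant '[[[-1,-2,0,0,0,0,20],[-1.6,-3,0,0,0,0,20],[-1.6,-3,0,0,0,0,20],[-1.6,-3,0,0,0,0,20]]]'; python3 -m pendant '[[[-1.2,-2.1,0,0,0,0.1,20],[-1.4,-2,0,0,0,0.117,20],[-1.6,-1.8,0,0,0,0.117,20],[-1.7,-1.6,0,0,0,0.117,20],[-1.9,-1.4,0,0,0,0.117,20]]]'; python3 plan.py .47 .04 .22 -91.6
```

```text
time: 5.4
ee_pos: [0.4685, -0.2156, 0.2078]
tcp_rot: [179.9, 0.7, -24.7]
wrist_force: [0.7, 0.3, -2.1]
opening: 0.0304
time: 5.82
ee_pos: [0.3375, -0.2456, 0.2037]
tcp_rot: [-171.9, 3.6, -41.5]
wrist_force: [-0.4, -1.4, -1.3]
opening: 0.0302
now [ 0.3375 -0.2456  0.2037] [-171.9     3.63  -41.51] d [0.1325 0.2856 0.0163] n 8
[[-1.14, -3.75, 0.4, -0.013, 0.015, 0.108], [-1.54, -3.61, 0.33, -0.013, 0.015, 0.108], [-1.93, -3.43, 0.26, -0.013, 0.015, 0.108], [-2.29, -3.2, 0.18, -0.013, 0.015, 0.108], [-2.63, -2.94, 0.11, -0.013, 0.015, 0.108]]
[[-2.93, -2.63, 0.03, -0.013, 0.015, 0.108], [-3.2, -2.3, -0.05, -0.013, 0.015, 0.108], [-3.43, -1.94, -0.13, -0.013, 0.015, 0.108]]
```

```bash
python3 -m pendant '[[[0,0,0,0,0,0,20],[0,0,0,0,0,0,20]]]'; python3 -c "
from h import *
o=bot.get_obs();print(np.round(o['q'],2),np.round(o['qd'],1))"; python3 plan.py .40 -.10 .22 -60
```

```text
time: 5.98
ee_pos: [0.332, -0.2462, 0.201]
tcp_rot: [-171.9, 3.9, -42.1]
wrist_force: [-0.3, 0.4, -2.7]
opening: 0.0303
[-42.14 -10.52  -8.61  95.84   8.11 179.95] [-3.  -1.6 -2.8  0.9 -0.2  0.1]
now [ 0.332  -0.2462  0.201 ] [-171.89    3.92  -42.09] d [0.068  0.1462 0.019 ] n 5
[[-0.97, -3.1, 0.12, -0.026, 0.018, 0.061], [-1.16, -3.03, 0.02, -0.026, 0.018, 0.061], [-1.35, -2.95, -0.08, -0.026, 0.018, 0.061], [-1.52, -2.86, -0.18, -0.026, 0.018, 0.061], [-1.69, -2.76, -0.28, -0.026, 0.018, 0.061]]
```

Joint 6 reached its range limit. I'll turn the wand the other way, to tool yaw of about +88, which puts the socket end on the left.

```bash
python3 plan.py .40 -.12 .23 20; python3 plan.py .40 -.12 .23 0
```

```text
now [ 0.332  -0.2462  0.201 ] [-171.89    3.92  -42.09] d [0.068  0.1262 0.029 ] n 10
[[-0.36, -1.42, -0.07, -0.016, -0.002, -0.109], [-0.2, -1.45, -0.09, -0.016, -0.002, -0.109], [-0.05, -1.46, -0.11, -0.016, -0.002, -0.109], [0.11, -1.45, -0.14, -0.016, -0.002, -0.109], [0.27, -1.43, -0.16, -0.016, -0.002, -0.109]]
[[0.42, -1.39, -0.19, -0.016, -0.002, -0.109], [0.57, -1.33, -0.21, -0.016, -0.002, -0.109], [0.71, -1.26, -0.23, -0.016, -0.002, -0.109], [0.84, -1.17, -0.25, -0.016, -0.002, -0.109], [0.96, -1.07, -0.27, -0.016, -0.002, -0.109]]
now [ 0.332  -0.2462  0.201 ] [-171.89    3.92  -42.09] d [0.068  0.1262 0.029 ] n 7
[[-0.51, -2.02, -0.1, -0.023, 0.002, -0.105], [-0.3, -2.06, -0.14, -0.023, 0.002, -0.105], [-0.08, -2.08, -0.19, -0.023, 0.002, -0.105], [0.14, -2.07, -0.24, -0.023, 0.002, -0.105], [0.36, -2.04, -0.29, -0.023, 0.002, -0.105]]
[[0.57, -1.98, -0.33, -0.023, 0.002, -0.105], [0.77, -1.9, -0.37, -0.023, 0.002, -0.105]]
```

```bash
python3 -m pendant '[[[-0.4,-1.4,-0.1,-0.016,0,-0.11,20],[-0.2,-1.4,-0.1,-0.016,0,-0.11,20],[0,-1.4,-0.1,-0.016,0,-0.11,20],[0.1,-1.4,-0.2,-0.016,0,-0.11,20],[0.3,-1.4,-0.2,-0.016,0,-0.11,20]]]'; python3 -m pendant '[[[0.4,-1.4,-0.2,-0.016,0,-0.11,20],[0.6,-1.3,-0.2,-0.016,0,-0.11,20],[0.7,-1.2,-0.2,-0.016,0,-0.11,20],[0.8,-1.2,-0.3,-0.016,0,-0.11,20],[1,-1,-0.3,-0.016,0,-0.11,20]]]'; python3 plan.py .43 .06 .24 88.4; python3 -c "
from h import *
o=bot.get_obs();print(np.round(o['q'],2))"
```

```text
time: 6.4
ee_pos: [0.3648, -0.1837, 0.2092]
tcp_rot: [-175.4, 0.8, -9.8]
wrist_force: [0.5, -0.2, -1.9]
opening: 0.0304
time: 6.82
ee_pos: [0.3996, -0.1145, 0.218]
tcp_rot: [180.0, -0.1, 23.8]
wrist_force: [-0.2, -0.7, -2.5]
opening: 0.0303
now [ 0.3996 -0.1145  0.218 ] [ 1.7998e+02 -1.3000e-01  2.3790e+01] d [0.0304 0.1745 0.022 ] n 10
[[0.98, -1.47, -0.22, 0.0, -0.0, -0.113], [1.14, -1.35, -0.22, 0.0, -0.0, -0.113], [1.29, -1.22, -0.22, 0.0, -0.0, -0.113], [1.42, -1.06, -0.22, 0.0, -0.0, -0.113], [1.53, -0.9, -0.22, 0.0, -0.0, -0.113]]
[[1.62, -0.72, -0.22, 0.0, -0.0, -0.113], [1.69, -0.53, -0.22, 0.0, -0.0, -0.113], [1.74, -0.34, -0.22, 0.0, -0.0, -0.113], [1.77, -0.14, -0.22, 0.0, -0.0, -0.113], [1.77, 0.06, -0.22, 0.0, -0.0, -0.113]]
[-1.6030e+01 -1.3650e+01 -8.8900e+00  9.4650e+01  6.0000e-02  1.4018e+02]
```

```bash
python3 -m pendant '[[[1,-1.5,-0.2,0,0,-0.11,20],[1.1,-1.4,-0.2,0,0,-0.11,20],[1.3,-1.2,-0.2,0,0,-0.11,20],[1.4,-1.1,-0.2,0,0,-0.11,20],[1.5,-0.9,-0.2,0,0,-0.11,20]]]'; python3 -m pendant '[[[1.6,-0.7,-0.2,0,0,-0.11,20],[1.7,-0.5,-0.2,0,0,-0.11,20],[1.7,-0.3,-0.2,0,0,-0.11,20],[1.7,-0.1,-0.2,0,0,-0.06,20],[0,0,0,0,0,0,20]]]'; python3 -m pendant '[[[0,0,0,0,0,0,20],[0,0,0,0,0,0,20]]]'
cat > wc.py <<'E'
from h import *
import sys
im=save('wrist',sys.argv[1]); K,T=cam('wrist'); o=bot.get_obs(); print(np.round(o['ee_pos'],4),np.round(o['tcp_rot'],2))
Z=dict(tray_front=.035,unit=0,cradle=.072,clip_left_seat=.072,clip_right_seat=.072,wand=o['ee_pos'][2]+.019,wand_socket=o['ee_pos'][2]+.019)
for t,z in Z.items():
  for k in bot.mark_of('wrist',t)[:2]: print(t,np.round(k['uv'],1),round(k['confidence'],2),ray(K,T,k['uv'],z).round(4))
E
python3 wc.py pics/w2.png
```

```text
time: 7.23
ee_pos: [0.4153, -0.0194, 0.2219]
tcp_rot: [-179.8, 0.2, 57.4]
wrist_force: [0.3, 0.1, -2.6]
opening: 0.0302
time: 7.65
ee_pos: [0.4272, 0.0586, 0.2235]
tcp_rot: [-179.4, 0.2, 82.0]
wrist_force: [0.2, -0.6, -1.9]
opening: 0.0302
time: 7.82
ee_pos: [0.4272, 0.0601, 0.2213]
tcp_rot: [-179.2, 0.2, 82.1]
wrist_force: [0.2, 0.5, -1.8]
opening: 0.0298
[0.4271 0.0598 0.2212] [-179.21    0.23   82.09]
tray_front [359.4 117.3] 0.77 [0.4681 0.1042 0.035 ]
cradle [492.3 112.5] 0.7 [0.573  0.0971 0.072 ]
clip_left_seat [494.7  28.3] 0.78 [0.5736 0.1601 0.072 ]
clip_left_seat [483.6 183.1] 0.72 [0.5667 0.0373 0.072 ]
clip_right_seat [484.5 185.4] 0.91 [0.5675 0.035  0.072 ]
wand [318.2 280.9] 0.67 [0.4266 0.0627 0.2402]
```

View pics/w2.png

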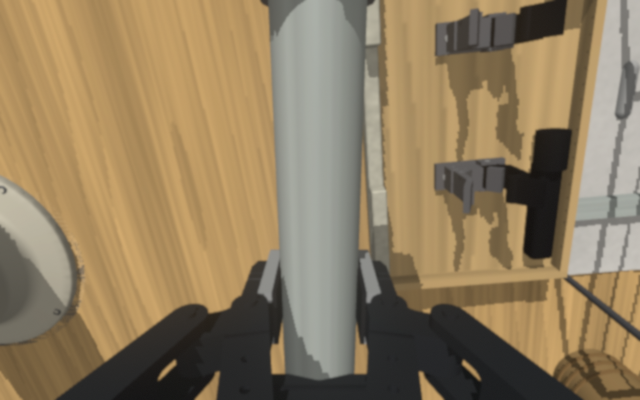

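The wrist view shows both clips, left at about (475,35) and right at (470,178), and the wand held square in the fingers. Next I'll check the tray yaw from its edges.

```bash
python3 - <<'E'
from h import *
K,T=cam('wrist'); im=cv2.imread('pics/w2.png'); g=cv2.cvtColor(im,cv2.COLOR_BGR2GRAY).astype(float)
b=im[:,:,0].astype(float)
# outer back lip edge: strongest rise of blue (wood->white) in rows 10..255
for lo,hi,z,name in ((555,625,.046,'back lip'),):
    P=[]
    for v in range(5,255,4):
        d=np.diff(cv2.GaussianBlur(b[v:v+1,lo:hi],(5,1),0)[0]); i=d.argmax()
        if d[i]>8: P.append(ray(K,T,(lo+i+.5,v),z)[:2])
    P=np.array(P); f=np.polyfit(P[:,1],P[:,0],1)
    for _ in range(4):
        r=P[:,0]-np.polyval(f,P[:,1]); k=abs(r)<max(.001,1.5*np.median(abs(r))); f=np.polyfit(P[k,1],P[k,0],1)
    print(name,len(P),k.sum(),'slope deg',np.degrees(np.arctan(f[0])),'x at y=.0975',np.polyval(f,.0975),P[::8].round(3).tolist())
E
cat > mk.py <<'E'
E
python3 - <<'E'
import sys; sys.path.insert(0,'.')
from h import *
# left-right extents of clip masks (wrist)
K,T=cam('wrist')
for t in ('clip_left_seat','clip_right_seat'):
    for m in bot.masks_of('wrist',t)[:2]: print(t,round(m['confidence'],2),np.round(m['extent']))
E
python3 plan.py .571 .0975 .21 87.5 3
```

```text
back lip 63 50 slope deg 2.344397186626787 x at y=.0975 0.6733407383012094 [[0.676, 0.166], [0.675, 0.142], [0.674, 0.117], [0.673, 0.09], [0.672, 0.062], [0.67, 0.032], [0.706, -0.004], [0.7, -0.037]]
clip_left_seat 0.72 [359.   0. 604. 291.]
clip_right_seat 0.88 [360.   3. 608. 290.]
now [0.4273 0.0594 0.2224] [-179.32    0.2    82.07] d [ 0.1437  0.0381 -0.0124] n 5
[[1.15, 2.74, 0.21, -0.002, 0.001, -0.019], [1.1, 2.77, 0.22, -0.002, 0.001, -0.019], [1.05, 2.79, 0.23, -0.002, 0.001, -0.019], [0.99, 2.8, 0.23, -0.002, 0.001, -0.019], [0.94, 2.82, 0.24, -0.002, 0.001, -0.019]]
```

```bash
python3 -m pendant '[[[1.1,2.7,0.1,0,0,-0.02,20],[1.1,2.7,0.1,0,0,-0.02,20],[1,2.7,0.1,0,0,-0.02,20],[1,2.7,0.1,0,0,-0.02,20],[0.9,2.7,0.1,0,0,-0.02,20]]]'; python3 -m pendant '[[[0,0,0,0,0,0,20]]]'; python3 plan.py .5715 .0975 .16 87.5 3
```

```text
time: 8.73
ee_pos: [0.5685, 0.0965, 0.2188]
tcp_rot: [-179.6, 0.1, 87.9]
wrist_force: [0.5, 0.4, -1.7]
opening: 0.0302
time: 8.82
ee_pos: [0.572, 0.0974, 0.216]
tcp_rot: [-179.5, 0.1, 87.9]
wrist_force: [1.1, 0.3, -1.9]
opening: 0.0298
now [0.572  0.0974 0.216 ] [-1.7948e+02  1.0000e-01  8.7930e+01] d [-0.0005  0.0001 -0.056 ] n 2
[[0.01, 0.0, 2.8, -0.005, 0.001, 0.004], [0.01, -0.01, 2.8, -0.005, 0.001, 0.004]]
```

```bash
python3 -m pendant '[[[0,0,2.5,-0.005,0,0.004,20],[0,0,2.5,-0.005,0,0.003,20],[0,0,2,0,0,0,20],[0,0,0,0,0,0,20],[0,0,0,0,0,0,20]]]'; python3 wc.py pics/w3.png; python3 - <<'E'
import sys; sys.path.insert(0,'.')
from h import *
s=save('side','pics/s3.png'); K,T=cam('side')
for t in ('clip_left_seat','clip_right_seat','wand','cradle'):
  for k in bot.mark_of('side',t)[:2]: print(t,np.round(k['uv'],1),round(k['confidence'],2))
o=bot.get_obs();print('wand expected',proj(K,T,np.array(o['ee_pos'])+[0,0,.016]).round(1))
for p in ((.5741,.1594,.072),(.5689,.0355,.072)): print(proj(K,T,p).round(1))
w=cv2.resize(s[150:300,230:430],None,fx=3,fy=3,interpolation=2)[:,:,::-1]; v=cv2.imread('pics/w3.png')[:, :]
o=np.zeros((600,800,3),np.uint8); cv2.imwrite('pics/m3.png',np.vstack([cv2.resize(w,(450,338)),cv2.resize(v[:260],(450,183))]))
E
```

```text
time: 9.23
ee_pos: [0.5735, 0.0973, 0.1423]
tcp_rot: [-180.0, 0.1, 87.5]
wrist_force: [-0.2, -0.2, -0.6]
opening: 0.0303
[0.5735 0.0973 0.1422] [-1.7996e+02  1.3000e-01  8.7470e+01]
tray_front [185.1 193.4] 0.71 [0.4708 0.1024 0.035 ]
unit [187.7 183.6] 0.57 [0.4598 0.1006 0.    ]
wand [321.6 280.4] 0.77 [0.5738 0.1004 0.1612]
clip_left_seat [299.9 224.5] 0.7
clip_left_seat [341.1 235.4] 0.34
clip_right_seat [324.9 214. ] 0.73
wand [312.4 192.6] 0.77
cradle [315.8 219.2] 0.57
wand expected [313.8 192.3]
[301.5 224.9]
[327.9 209.9]
```

View pics/m3.png

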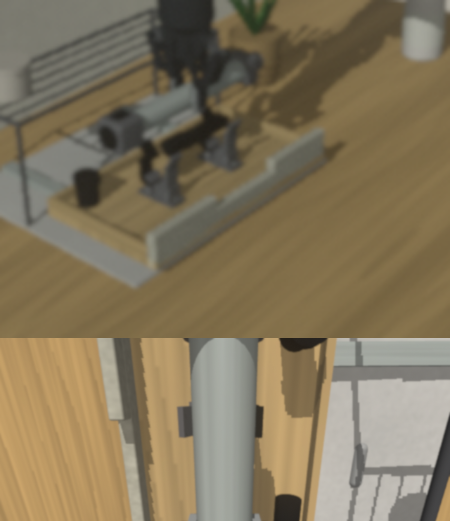

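The side and wrist views show the wand centred over both clips; the prong sits about 33 mm out and the jaw 28 mm, so I'll shift by -2.5 mm in x. Then I'll go down in steps, watching the force.

```bash
python3 -m pendant '[[[0,-0.25,0.5,0,0,0,20],[0,-0.1,1,0,0,0,20],[0,0,1,0,0,0,20],[0,0,0.8,0,0,0,20],[0,0,0,0,0,0,20]]]' 90; python3 plan.py .571 .0975 .095 87.5 3;python3 plan.py .571 .0975 .056 87.5 3
```

```text
time: 10.3
ee_pos: [0.5698, 0.0976, 0.1054]
tcp_rot: [180.0, 0.1, 87.5]
wrist_force: [0.8, -0.2, -2.3]
opening: 0.0296
now [0.5698 0.0976 0.1054] [1.7999e+02 1.2000e-01 8.7490e+01] d [ 0.0012 -0.0001 -0.0104] n 1
[[-0.0, 0.12, 1.04, 0.0, 0.002, -0.0]]
now [0.5698 0.0976 0.1054] [1.7999e+02 1.2000e-01 8.7490e+01] d [ 0.0012 -0.0001 -0.0494] n 2
[[0.0, 0.06, 2.47, 0.0, 0.001, -0.0], [0.0, 0.06, 2.47, 0.0, 0.001, -0.0]]
```

```bash
python3 -m pendant '[[[0,0.1,0.5,0,0,0,20],[0,0,0.5,0,0,0,20],[0,0,0.4,0,0,0,20],[0,0,0.3,0,0,0,20]]]'; python3 -m pendant '[[[0,0,0.3,0,0,0,20],[0,0,0.3,0,0,0,20]]]'; python3 plan.py .571 .0975 .056 87.5 3
```

```text
time: 10.63
ee_pos: [0.5705, 0.0974, 0.0862]
tcp_rot: [-180.0, 0.1, 87.5]
wrist_force: [-3.7, 1.1, 7.2]
opening: 0.0298
time: 10.8
ee_pos: [0.5708, 0.0976, 0.0809]
tcp_rot: [180.0, 0.1, 87.5]
wrist_force: [-1.0, -1.9, 20.3]
opening: 0.0295
now [0.5708 0.0976 0.0809] [1.7997e+02 1.0000e-01 8.7490e+01] d [ 0.0002 -0.0001 -0.0249] n 1
[[-0.0, 0.02, 2.49, 0.0, 0.002, -0.0]]
```

```bash
python3 -m pendant '[[[0,0,0.3,0,0,0,20]]]'; python3 -m pendant '[[[0,0,0.3,0,0,0,20]]]';  python3 -c "
from h import *
print(np.round(bot.get_obs()['torque'],2))"
```

```text
time: 10.88
ee_pos: [0.5722, 0.0976, 0.0803]
tcp_rot: [179.7, 0.1, 87.5]
wrist_force: [-1.9, -0.7, 20.9]
opening: 0.0295
time: 10.97
ee_pos: [0.5738, 0.0977, 0.08]
tcp_rot: [179.4, 0.0, 87.5]
wrist_force: [-1.4, -2.0, 16.5]
opening: 0.0297
[-0.42  0.51 -0.02]
```

```bash
python3 -m pendant '[[[0,-0.2,0.6,0.008,0,0,20]]]'; python3 -m pendant '[[[0,0,0.6,0,0,0,20]]]';  python3 -c "
from h import *
print(np.round(bot.get_obs()['torque'],2))"; python3 wc.py pics/w4.png; python3 - <<'E'
import sys; sys.path.insert(0,'.')
from h import *
s=save('side','pics/s4.png'); K,T=cam('side')
o=bot.get_obs();print('wand expected',proj(K,T,np.array(o['ee_pos'])+[0,0,.016]).round(1))
w=s[160:280,240:400][:,:,::-1]; v=cv2.imread('pics/w4.png')
cv2.imwrite('pics/m4.png',np.hstack([cv2.resize(w,(440,330),interpolation=2),cv2.resize(v[:,100:500],(330,330))]))
E
```

```text
time: 11.05
ee_pos: [0.5747, 0.0979, 0.0783]
tcp_rot: [179.4, -0.0, 87.5]
wrist_force: [3.1, -0.8, 21.0]
opening: 0.0296
time: 11.13
ee_pos: [0.5768, 0.098, 0.0756]
tcp_rot: [179.1, -0.1, 87.5]
wrist_force: [-2.0, -0.0, 11.2]
opening: 0.0295
[-0.17  0.41  0.04]
[0.577  0.0981 0.0749] [ 1.7903e+02 -9.0000e-02  8.7460e+01]
tray_front [143.9 233. ] 0.73 [0.4766 0.1015 0.035 ]
tray_front [316.5 277.8] 0.2 [0.574  0.0668 0.035 ]
unit [141.7 211.3] 0.63 [0.4591 0.1026 0.    ]
clip_left_seat [145.2 232.6] 0.4 [0.4975 0.1171 0.072 ]
wand [318.5 282. ] 0.82 [0.5757 0.1005 0.0939]
wand expected [313.5 211.5]
```

View pics/m4.png

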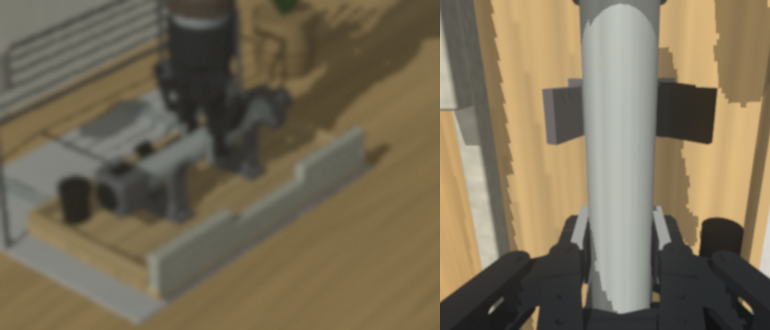

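The wand is entering both mouths with the jaws opening (jaw flare at about (690,115)). The tray has slid about 6 mm. I'll keep pressing and hold x.

```bash
python3 -m pendant '[[[0,-0.2,0.6,0.015,0,0,20]]]'; python3 -m pendant '[[[0,-0.1,0.6,0.01,0,0,20]]]'; python3 -m pendant '[[[0,-0.1,0.5,0.01,0,0,20]]]'; python3 -m pendant '[[[0,0,0.4,0,0,0,20]]]'
```

```text
time: 11.67
ee_pos: [0.5772, 0.0984, 0.0722]
tcp_rot: [179.5, -0.1, 87.5]
wrist_force: [2.9, -0.2, 9.0]
opening: 0.0296
time: 11.75
ee_pos: [0.5776, 0.0986, 0.0681]
tcp_rot: [179.9, -0.2, 87.5]
wrist_force: [-2.8, -1.2, 3.7]
opening: 0.0296
time: 11.83
ee_pos: [0.5774, 0.0987, 0.0643]
tcp_rot: [-179.7, -0.2, 87.5]
wrist_force: [0.2, -1.0, 2.8]
opening: 0.0298
time: 11.92
ee_pos: [0.5777, 0.0988, 0.0603]
tcp_rot: [-179.7, -0.2, 87.5]
wrist_force: [-2.3, -0.0, -1.4]
opening: 0.0295
```

```bash
python3 -m pendant '[[[0,0,0.3,0,0,0,20]]]'; python3 -m pendant '[[[0,0,0.3,0,0,0,20]]]'; python3 -m pendant '[[[0,0,0.2,0,0,0,20]]]'; python3 -m pendant '[[[0,0,0.2,0,0,0,20]]]'
```

```text
time: 12.0
ee_pos: [0.5777, 0.0988, 0.0567]
tcp_rot: [-179.7, -0.2, 87.5]
wrist_force: [0.8, 0.7, -2.5]
opening: 0.0296
time: 12.08
ee_pos: [0.5788, 0.0987, 0.0551]
tcp_rot: [-179.9, -0.2, 87.5]
wrist_force: [-3.1, -2.9, 33.8]
opening: 0.0295
time: 12.17
ee_pos: [0.5802, 0.0987, 0.0552]
tcp_rot: [179.9, -0.2, 87.5]
wrist_force: [-2.3, -1.8, 19.3]
opening: 0.0296
time: 12.25
ee_pos: [0.5814, 0.0987, 0.0553]
tcp_rot: [179.7, -0.2, 87.5]
wrist_force: [-2.7, -1.8, 14.2]
opening: 0.0293
```

```bash
python3 -m pendant '[[[0,0,0,0,0,0,45],[0,0,0,0,0,0,65],[0,0,0,0,0,0,65],[0,0,0,0,0,0,65]]]'; python3 -m pendant '[[[0,0,-1,0,0,0,65],[0,0,-2,0,0,0,65],[0,0,-3,0,0,0,65],[0,0,-3.5,0,0,0,65],[0,0,-3.5,0,0,0,65]]]'; python3 -m pendant '[[[0,0,-2,0,0,0,65],[0,0,0,0,0,0,65]]]'; python3 plan.py .42 .1045 .2 87.5
```

```text
time: 12.58
ee_pos: [0.5816, 0.0987, 0.0551]
tcp_rot: [179.6, -0.2, 87.4]
wrist_force: [1.0, -0.5, 0.5]
opening: 0.0554
time: 13.0
ee_pos: [0.5759, 0.0974, 0.1809]
tcp_rot: [-179.4, -0.0, 87.4]
wrist_force: [0.3, 0.8, -0.0]
opening: 0.0557
time: 13.17
ee_pos: [0.5775, 0.0977, 0.2104]
tcp_rot: [-179.9, -0.2, 87.4]
wrist_force: [0.8, 0.7, 0.4]
opening: 0.0558
now [0.5775 0.0977 0.2104] [-1.7989e+02 -1.5000e-01  8.7450e+01] d [-0.1575  0.0068 -0.0104] n 4
[[-0.01, -3.94, 0.27, -0.0, -0.001, -0.0], [-0.01, -3.94, 0.27, -0.0, -0.001, -0.0], [-0.0, -3.94, 0.26, -0.0, -0.001, -0.0], [-0.0, -3.94, 0.26, -0.0, -0.001, -0.0]]
```

Next I'll back off to in front of the panel with the gripper closing, then check the seating.

```bash
python3 -m pendant '[[[0,-3.5,0,0,0,0,50],[0,-3.5,0,0,0,0,20],[0,-3.5,0,0,0,0,0],[0,-3.5,0,0,0,0,0],[0,0,0,0,0,0,0]]]'; python3 -m pendant '[[[0,0,0,0,0,0,0]]]'; python3 wc.py pics/w5.png; python3 - <<'E'
import sys; sys.path.insert(0,'.')
from h import *
s=save('side','pics/s5.png'); K,T=cam('side')
for t in ('wand','wand_socket','tray_front'):
  for k in bot.mark_of('side',t)[:2]: print(t,np.round(k['uv'],1),round(k['confidence'],2))
print('exp wand mid at z.072',proj(K,T,[.5805,.0975,.072]).round(1),'z.087',proj(K,T,[.5805,.0975,.087]).round(1))
w=s[160:280,240:400][:,:,::-1]; v=cv2.imread('pics/w5.png')
cv2.imwrite('pics/m5.png',np.hstack([cv2.resize(w,(400,300),interpolation=2),cv2.resize(v[:,160:],(400,333))[:300]]))
E
```

```text
time: 13.58
ee_pos: [0.4335, 0.1037, 0.2067]
tcp_rot: [-179.6, -0.1, 87.4]
wrist_force: [-0.0, -0.7, 0.1]
opening: -0.0001
time: 13.67
ee_pos: [0.4324, 0.1038, 0.2067]
tcp_rot: [-179.6, -0.1, 87.4]
wrist_force: [0.0, -0.5, -0.4]
opening: 0.0001
[0.4326 0.1038 0.2069] [-1.7957e+02 -9.0000e-02  8.7390e+01]
tray_front [370.7 172.5] 0.68 [0.4792 0.103  0.035 ]
clip_left_seat [511.7 107.7] 0.91 [0.5837 0.1595 0.072 ]
clip_right_seat [489.  252.5] 0.66 [0.5797 0.0343 0.072 ]
wand [499.5 182.5] 0.9 [0.501  0.1457 0.2259]
wand [312.8 215.8] 0.86
wand_socket [278.4 234.2] 0.74
wand_socket [228.6 331.9] 0.46
tray_front [338.3 235. ] 0.94
exp wand mid at z.072 [312.9 216.4] z.087 [312.7 212.2]
```

View pics/m5.png

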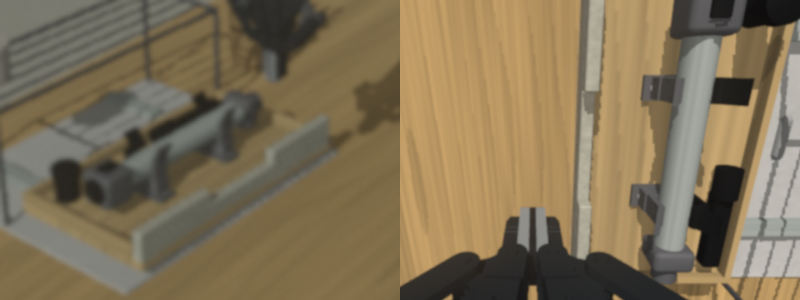

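The wand's side mark (312.8,215.8) agrees with its seated height (312.9,216.4), and both jaws are closed over it. Next I'll go down in front of the panel.

```bash
python3 -m pendant '[[[0,0,3.5,0,0,0,0],[0,0,3.5,0,0,0,0],[0,0,3.5,0,0,0,0],[0,0,3,0,0,0,0],[0,0,1.5,0,0,0,0]]]'; python3 -m pendant '[[[0,0,0,0,0,0,0],[0,0,0,0,0,0,0]]]'; python3 plan.py .44 .104 .03 87.4 2; python3 - <<'E'
import sys; sys.path.insert(0,'.')
from h import *
K,T=cam('side')
for z in (.072,.087): print(proj(K,T,[.5805+.15*.0436,.0975+.15,z]).round(1))
E
```

```text
time: 14.68
ee_pos: [0.4362, 0.1047, 0.0557]
tcp_rot: [179.9, -0.2, 87.3]
wrist_force: [-1.2, -0.3, -0.7]
opening: 0.0
time: 14.85
ee_pos: [0.4338, 0.1041, 0.052]
tcp_rot: [-179.8, -0.1, 87.3]
wrist_force: [-1.1, -0.6, -0.3]
opening: -0.0001
now [0.4338 0.1041 0.052 ] [-1.7976e+02 -1.4000e-01  8.7340e+01] d [ 0.0062 -0.0001 -0.022 ] n 2
[[0.01, 0.31, 1.1, -0.002, -0.001, -0.001], [0.01, 0.31, 1.1, -0.002, -0.001, -0.001]]
[278.6 235.7]
[278.2 231.4]
```

```bash
python3 -m pendant '[[[0,0,1.2,0,0,0,0],[0,0.3,1.2,0,0,0,0],[0,0.5,0.2,0,0,0,0],[0,0.5,0,0,0,0,0]]]'; python3 -m pendant '[[[0,0.5,0,0,0,0,0],[0,0.5,0,0,0,0,0]]]';python3 -m pendant '[[[0,0.5,0,0,0,0,0],[0,0.5,0,0,0,0,0]]]'
```

```text
time: 15.18
ee_pos: [0.4495, 0.1041, 0.0274]
tcp_rot: [180.0, -0.2, 87.4]
wrist_force: [0.2, 0.1, -0.5]
opening: 0.0001
time: 15.35
ee_pos: [0.4614, 0.1037, 0.0281]
tcp_rot: [179.9, -0.2, 87.4]
wrist_force: [0.2, 0.9, -0.3]
opening: 0.0
time: 15.52
ee_pos: [0.4727, 0.1033, 0.0287]
tcp_rot: [179.9, -0.3, 87.3]
wrist_force: [-3.2, 0.4, -2.8]
opening: -0.0003
```

```bash
for i in 1 2 3; do python3 -m pendant '[[[0,0.6,0,0,0,0,0],[0,0.6,0,0,0,0,0],[0,0.6,0,0,0,0,0],[0,0.6,0,0,0,0,0],[0,0.6,0,0,0,0,0]]]' | grep -v opening; done
```

```text
time: 15.93
ee_pos: [0.5051, 0.102, 0.0287]
tcp_rot: [-180.0, -0.3, 87.4]
wrist_force: [-2.3, 1.3, 0.5]
time: 16.35
ee_pos: [0.5385, 0.1007, 0.0287]
tcp_rot: [-180.0, -0.3, 87.4]
wrist_force: [-2.4, 1.6, 0.5]
time: 16.77
ee_pos: [0.5709, 0.0994, 0.0287]
tcp_rot: [-179.9, -0.3, 87.4]
wrist_force: [-8.4, 1.6, 4.4]
```

```bash
for i in 1 2 3 4 5 6 7; do python3 -m pendant '[[[0,0.4,0,0,0,0,0]]]' | grep -E "ee_pos|force"; done
```

```text
ee_pos: [0.5754, 0.0992, 0.0286]
wrist_force: [-3.3, 0.8, 0.9]
ee_pos: [0.5774, 0.0992, 0.0285]
wrist_force: [-35.2, 2.9, 24.7]
ee_pos: [0.5773, 0.0992, 0.0286]
wrist_force: [-38.7, 3.2, 24.7]
ee_pos: [0.577, 0.0992, 0.0288]
wrist_force: [-29.9, 2.8, 18.3]
ee_pos: [0.5768, 0.0992, 0.0289]
wrist_force: [-27.3, 1.9, 16.0]
ee_pos: [0.5767, 0.0992, 0.029]
wrist_force: [-27.3, 1.6, 16.4]
ee_pos: [0.5765, 0.0992, 0.0291]
wrist_force: [-28.5, 1.6, 17.7]
```

The force peaked at 8 N, dropped, then met a hard stop 6 mm further on, which matches the catch. I'll back away and verify.

```bash
python3 -m pendant '[[[0,-0.5,0,0,0,0,0],[0,-2,0,0,0,0,0],[0,-3,0,0,0,0,0],[0,-3,0,0,0,0,0],[0,-2,-1,0,0,0,0]]]'; python3 -m pendant '[[[0,-1,-3,0,0,0,0],[0,0,-4,0,0,0,0],[0,0,-4,0,0,0,0],[0,0,-4,0,0,0,0],[0,0,-2,0,0,0,0]]]'; python3 -m pendant '[[[0,0,0,0,0,0,0],[0,0,0,0,0,0,0],[0,0,0,0,0,0,0]]]'; python3 wc.py pics/w6.png; python3 - <<'E'
import sys; sys.path.insert(0,'.')
from h import *
s=save('side','pics/s6.png'); K,T=cam('side')
for t in ('wand','wand_socket','tray_front','unit'):
  for k in bot.mark_of('side',t)[:1]: print(t,np.round(k['uv'],1),round(k['confidence'],2),ray(K,T,k['uv'],dict(unit=0,tray_front=.035).get(t,.072)).round(3))
t=save('top','pics/t6.png'); K,T=cam('top')
for t_,z in dict(wand=.072,wand_socket=.072,tray_front=.035,unit=0,plant=0,detergent=0,stain_tin=0).items():
  for k in bot.mark_of('top',t_)[:1]: print('top',t_,np.round(k['uv'],1),round(k['confidence'],2),ray(K,T,k['uv'],z).round(3))
w=s[130:300,220:420][:,:,::-1]; v=cv2.imread('pics/w6.png')
cv2.imwrite('pics/m6.png',np.hstack([cv2.resize(w,(400,340),interpolation=2),cv2.resize(v[:,160:],(400,333))[:340].copy() if 0 else cv2.resize(v[:,160:],(400,340))]))
E
```

```text
time: 17.77
ee_pos: [0.4729, 0.1022, 0.0426]
tcp_rot: [-177.0, -0.2, 87.5]
wrist_force: [0.4, -0.0, 0.8]
opening: -0.0002
time: 18.18
ee_pos: [0.4675, 0.1003, 0.2171]
tcp_rot: [-176.9, 0.0, 87.5]
wrist_force: [0.8, -0.4, -0.8]
opening: 0.0001
time: 18.43
ee_pos: [0.4715, 0.1002, 0.2232]
tcp_rot: [-177.7, -0.1, 87.4]
wrist_force: [-0.2, 0.2, 0.2]
opening: -0.0001
[0.4712 0.1002 0.2227] [-1.7761e+02 -3.0000e-02  8.7450e+01]
tray_front [447.3 169.4] 0.83 [0.5872 0.0965 0.035 ]
clip_left_seat [601.2 105. ] 0.7 [0.6925 0.1544 0.072 ]
clip_right_seat [448.1 164.7] 0.62 [0.5755 0.1099 0.072 ]
wand [585.2 177.6] 0.74 [0.5691 0.1437 0.2417]
wand [284.8 206.5] 0.68 [0.696 0.102 0.072]
wand_socket [251.4 223.5] 0.87 [0.703 0.246 0.072]
tray_front [309.9 226.9] 0.66 [0.587 0.106 0.035]
unit [344.3 248.4] 0.66 [0.458 0.097 0.   ]
top wand [301.3 175.7] 0.65 [0.685 0.093 0.072]
top wand_socket [256.1 172.1] 0.75 [0.703 0.248 0.072]
top tray_front [301.1 206.3] 0.71 [0.585 0.098 0.035]
top plant [400.9 163. ] 0.64 [ 0.736 -0.263  0.   ]
top detergent [482.7 212.6] 0.71 [ 0.548 -0.541  0.   ]
top stain_tin [173.5 249.9] 0.6 [0.448 0.551 0.   ]
```

View pics/m6.png

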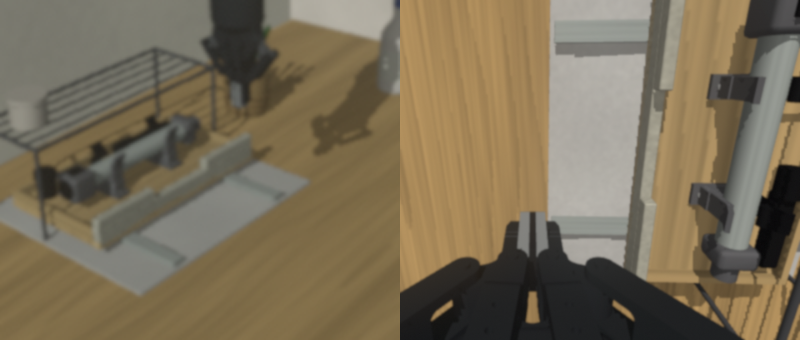

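The final views show the wand in both clips under the shelf edge, with the tray in and the front panel at about (447,169). One last numeric check: whether the bystanders moved, and how far the tray travelled.

```bash
python3 - <<'E'
from h import *
a=cv2.imread('pics/a.png',0).astype(np.float32);b=cv2.imread('pics/t6.png',0).astype(np.float32)
for n,(x0,y0,x1,y1) in dict(plant=(385,135,435,185),bottle=(465,190,515,230),tin=(150,235,190,270),pot=(240,125,270,155)).items():
    A,B=a[y0:y1,x0:x1],b[y0:y1,x0:x1]; print(n,np.round(cv2.phaseCorrelate(A,B,cv2.createHanningWindow(A.shape[::-1],cv2.CV_32F)),2),'absdiff',abs(A-B).mean().round(2))
K,T=cam('wrist'); print('base front edge',ray(K,T,(339,169),.003).round(4), bot.get_obs()['wrist_force'])
E
```

```text
Traceback (most recent call last):
ValueError: setting an array element with a sequence. The requested array has an inhomogeneous shape after 1 dimensions. The detected shape was (2,) + inhomogeneous part.
```

```bash
python3 - <<'E'
from h import *
a=cv2.imread('pics/a.png',0).astype(np.float32);b=cv2.imread('pics/t6.png',0).astype(np.float32)
for n,(x0,y0,x1,y1) in dict(plant=(385,135,435,185),bottle=(465,190,515,230),tin=(150,235,190,270),pot=(240,125,270,155)).items():
    A,B=a[y0:y1,x0:x1],b[y0:y1,x0:x1]; print(n,np.round(cv2.phaseCorrelate(A,B,cv2.createHanningWindow(A.shape[::-1],cv2.CV_32F))[0],2),'absdiff',abs(A-B).mean().round(2))
K,T=cam('wrist'); print('base front edge',ray(K,T,(339,169),.003).round(4), bot.get_obs()['wrist_force'])
E
```

```text
plant [ 0.03 -0.06] absdiff 0.57
bottle [-0.02  0.25] absdiff 11.97
tin [0.03 0.02] absdiff 1.47
pot [0.02 0.06] absdiff 0.83
base front edge [0.4822 0.0929 0.003 ] [0.19519986 0.73126841 0.17581397]
```

```bash
python3 -c "
import cv2,numpy as np
f=lambda n:cv2.resize(cv2.imread(n)[180:240,455:535],(400,300),interpolation=cv2.INTER_NEAREST)
cv2.imwrite('pics/bt.png',np.hstack([f('pics/a.png'),f('pics/t6.png')]))"
```

```text
(no output)
```

View pics/bt.png

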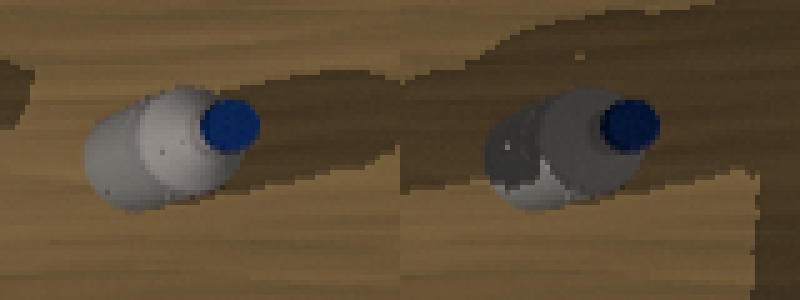

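The bottle is in the same place in both pictures (cap at (230,125)); only the arm's shadow changed. I'm handing the job in.

```bash
python3 -c "
from workcell import bot
print(bot.job_done())"
```

```text
the job is handed in; nothing more can be done
None
```

The wand is stowed in both clips and the tray is pushed fully home. I handed the job in at about 19 s on the robot's clock, with the arm clear of everything.

**Wand:**
- I gripped it mid-tube, laid it across both clips with the socket end on the left, and pressed it down. The push peaked at about 21 N going past the jaws.
- It then dropped in and bottomed at its seated height, with 34 N at the stop. Both jaws looked closed over it afterwards.
- The wand's middle in the side view matched the seated height to within 1 pixel. The mark on the socket end was about 1.5 pixels high, which I took as noise in the network.

**Tray:**
- I pushed it by the front panel at about 6 to 8 cm/s. The force rose to 8 N at the catch, fell to 3 N as the tray was drawn in, then met a hard stop. I kept pressing on that stop at 27–39 N for about half a second.
- The tray front ended about 128 mm behind the measured unit origin; nominal is 130 mm. The unit origin itself is a weak measurement.

**Bystanders:** The plant, tin and shelf pot shifted less than 0.1 pixel in the top view. The bottle region differed by 0.25 pixel, but only because the arm's shadow fell on it; the bottle stayed where it was.

**Along the way:**
- Joint 6 ran into its range limit while I was turning the wand the first way, so I turned it the other way.
- The tray slid in by about 8 mm while I was pressing the wand down, before the proper push.

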